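# Unlock the wide tape roll and slide it off its spindle

## Robot

A 6-joint arm with a two-finger parallel gripper is mounted at the origin on the work surface. World frame = base frame: x ahead of the robot, y to its left, z up, the work surface at z = 0. Lengths are in m, angles in rad, forces in N, time in s.
With the tool pointing down it reaches from about 0.4 to 0.825 m from the base axis. Payload 7 kg.
Tool frame: the origin (TCP) lies midway between the tips of the shut fingers; the grasp point (between the pads) lies env.grip_depth behind it (env.grip_depth is the distance from the TCP to the grasp point, in m); x points along the fingers, z is the direction in which the jaws open and shut, and the axes are right-handed (so a half turn about x gives the same grasp; the last joint's range is limited). The gripper opens to 88 mm and grips with 3 to 60 N. Pads are 19 mm wide; open, the fingers measure 130 mm over their backs; the gripper's body (78 mm by 193 mm) begins 47 mm behind the grasp point.
Start: joints at [1.497, 0.359, 0.012, 0, -1.224, -0.288], TCP at [0.239, 0.631, 0.227] pointing down, gripper open.
Joint ranges: [-3.07, 3.07], [-1.43, 2.12], [-1.02, 1.25], [-3.03, 1.67], [-3.05, -0], [-3.03, 3.03]. Speed limits (rad/s): [2.39, 2.39, 3.01, 3.14, 3.14, 3.14].

## Interface

Orientations are given as a unit quaternion [w, x, y, z].
In Python, from workcell import monitor, optics, job_done, nets, env gives the robot as it stands.
- The arm moves only by the tool play_rows, never from a script. Its argument "commands" is a list that holds one entry, the list of rows, each a list of 7 numbers: the shift along the tool's x, y, z in mm, then the turn, a rotation vector about the tool's x, y, z in degrees, then the finger opening in mm, from 0 to 87.6. A call has 1 to 10 rows; each row is the pose to reach, as a shift and turn from the pose commanded when the call began, along the tool's axes at that moment; what a row does not reach only later rows make up. A row lasts 1/8 s, in which the tool goes at most 62.5 mm and 10.7 degrees, less where a joint would pass 70% of its speed; a pose out of reach is approached as far as the arm can. A call with a gripper value outside its range is refused whole. The fingers move at their own pace and stop on an object; "grip_force" is the grip in N (left out, the last holds). Time passes only in rows, so rows that repeat a pose let the fingers close. It gives the time, the measured TCP pose, the force and the opening at its end, in the units of the state.
- monitor.read_state(): the state, without advancing time (a new reading comes with each control period).
- optics.snapshot(name): name is "scene" or "top" or "wrist"; returns a dict with "image" (400x640x3 uint8, red, green, blue), "intrinsics" (3x3 intrinsics, pixels), "k1" (the pictures are not rectified: a ray, as slopes to the right and down, at radius r is drawn at 1 + k1 r^2 times it, then the intrinsics apply), "camera_from_world" (4x4, takes a point from world to camera coordinates). Camera axes: x right, y up, looking along -z (the intrinsics and any distortion apply to the point x, -y, -z); pixel columns grow to the right and rows downward; lengths in m; the calibration is good to about 2 mm. A picture is of the moment at which its call begins. There is no depth.
- job_done(): hands the job in, once; it reports no verdict.
Trained networks look in a picture, given as the dict that the camera call returned (one of the last four; its "shot" number tells which), for a name from the list of things; names that differ only in an ending like _2 or _b are one class to them, and where a whole thing is asked for, a point or a joint stands for the part that bears it (a point fixed in the world has none). Each returns a list of dicts, best first, with "p" (0 to 1); they miss things now and then, are a little off and sometimes report something else, mostly with a low value. They report only what shows in the picture. A call takes as long as a camera call. They do not tell look-alikes from the thing itself.
- nets.recognise(picture, query): "bbox" ([left, top, right, bottom] in pixels, round what is visible of it).
- nets.tip_of(picture, query): "xy" ([column, row] in pixels: a listed point, or the origin of a listed thing).
The state is a dict: "clock": time; "joint_pos": joint angles; "joint_vel": joint speeds; "effort": joint torques, N m; "eef_pos": TCP position; "tool_rot": TCP orientation; "wrist_force": force on the tool from outside, world axes, zero at the start; "torque": the same for the moment, N m; "gripper_width": finger opening in m.
Only numpy, scipy, OpenCV 4.12 (cv2) and the standard library are available. Lean on these libraries where they do the work, as an engineer would, in place of code of your own. Each camera call takes 0.05 s, during which the arm holds its last target.

## Task

Two part-used rolls of craft tape stand on locking spindles: take the wide (taller) one off its spindle and set it down flat in the empty bay of the desk tray, the same way up, without dropping it. A cross-bar on the post holds the roll down until the roll is turned so that the slot in its core lines up with the bar; that place is best found by feel, turning while pulling up lightly, and the lock must not be forced. Leave the narrow roll on its spindle and the other things on the desk where they are.

Things in the scene. Friction and masses are not known exactly. Their poses are not given: they have to be found in the camera images.
- wide_roll: The roll to move: pale tape on a grey core, axis upright, 56 mm across, 48 mm high, bore 36 mm, 0.08 to 0.17 kg. Origin at the centre of its underside, z up its axis. Locked, it rests on the stand's base, turns freely either way by hand, and lifts only 3 mm before the web in its core (see roll_slot) meets the cross-bar.
- roll_slot (a point): Centre of the slot in the roll's core, 45 mm above its underside, at the top of a 5 mm thick web that closes the bore there. The slot is 15 mm wide (y) and 36 mm long, the full bore, along x; axes as the roll's.
- stand_wide: Stand of the wide roll, fixed: base disc 90 mm across, 12 mm thick (the roll rests on it), with a centring boss 33 mm across rising 13 mm above it into the bore, and a post 10 mm across on the axis, topped by a cross-bar (see bar_top). Origin at the centre of the base's underside, on the desk, z up.
- bar_top (a point): On the post's axis at the top of the cross-bar, 66 mm above the desk. Bar 30 x 8 x 6 mm, level. Its direction varies, is NOT given by this pose and starts 0.3 rad or more off the slot; it keeps it (0.6 N m). It passes the slot within about 0.14 rad, every half turn. Pulled up, post and bar rise up to 6 mm on a spring (2 N/mm), then stop hard. Roll clear: underside above here.
- bay (a point): centre of the floor of the tray's empty bay, 4 mm above the desk; axes as the tray's. The bay is 132 mm along x and 124 mm along y, with walls 11 mm high above its floor (4 mm thick)
- tray: low grey desk tray, fixed, 140 mm (x) by 260 mm (y), 15 mm high, two bays side by side along y; the +y bay is empty, the -y one holds a glue stick and an eraser. Origin at the centre of its underside on the desk
- narrow_roll: a roll like the wide one but only 25 mm high, on its own locking stand; stays there. Origin at the centre of its underside
- marker: black marker lying on the mat, 135 mm long along its x, 16 mm thick; leave it
- paint_pot: round pot with a blue lid, 56 mm across, 46 mm high, standing on the mat; leave it
- glue_stick: glue stick 90 mm long along its x, 28 mm thick, lying in the tray's other bay; leave it
- eraser: white eraser 45 x 20 x 12 mm, lying in the tray's other bay; leave it
- staple_carton: small brown carton 75 x 45 x 25 mm on the mat; leave it
- bulldog_clip: steel clip 50 x 18 mm, 14 mm high, on the mat; leave it
Things that resemble listed ones, but are neither listed nor needed, are in the scene too. Leave any turquoise or yellow look-alike of the stand_wide alone.

How it is judged:
On the way:
1. the wide roll has been slid up its spindle and clear of the cross-bar (z of wide_roll in the frame of stand_wide above 0.067 m and angle between wide_roll's own z axis and vertical below 0.5 rad), for 0.1 s.
At the end, for the whole second after the job is handed in: The wide roll lies flat on the floor of the tray's empty bay, slot side up (tilt under 0.08 rad, underside within 4 mm of the bay floor, wholly inside the walls: within 36 mm in x and 33 mm in y of the bay's centre), at rest (x of wide_roll in the frame of bay between -0.036 and 0.036 m and y of wide_roll in the frame of bay between -0.033 and 0.033 m and z of wide_roll in the frame of bay between -0.004 and 0.004 m and angle between wide_roll's own z axis and vertical below 0.08 rad and linear speed of wide_roll below 0.02 m/s); the robot touches nothing.
It fails at once if the roll is forced against the cross-bar (over 40 N) (contact force between wide_roll and stand_wide_spindle_c1 above 40 N).
It fails at once if the wide roll is dropped (falls more than about 1 cm) (linear speed of wide_roll above 0.45 m/s and contact force between the fingers and wide_roll below 0.05 N).
It fails at once if the narrow roll is shifted more than 1.5 cm (distance of narrow_roll from where it was at the start of the episode above 0.015 m).
It fails at once if a bystander is shifted more than 3 cm (distance of any of marker, paint_pot, glue_stick, eraser, staple_carton, bulldog_clip from where it was at the start of the episode above 0.03 m).
It also fails if it takes over 64 s, if anything falls off the work surface, if the arm or the gripper's body presses on something with over 40 N, if the wrist force passes 120 N, or if a joint passes its speed limit or range.

## Working session

There is one attempt and no reset: what is moved stays moved. The work goes in short steps, Python scripts to look and compute and a tool call to move; the robot and the scene stay as the last step left them, time stands still between calls to the robot, and variables do not carry over. Pictures are saved under pics/ and viewed, and the job is handed in when it is done.

Besides the shell and the picture viewer there is one more tool, called after "Emit:" by a JSON object that holds its "fn" and its "kwargs". play_rows: Moves the arm, as the interface text tells. Its arguments: {"type":"object","properties":{"commands":{"type":"array","items":{"type":"array","items":{"type":"array","items":{"type":"number"}}}},"grip_force":{"type":"number"}},"required":["commands"]}

```bash
mkdir -p pics; cat > h.py <<'E'
import numpy as np, cv2
from workcell import monitor, optics, job_done, nets, env
from scipy.spatial.transform import Rotation as R
def pix(s,P):
    K=np.array(s["intrinsics"]);T=np.array(s["camera_from_world"])
    c=T[:3,:3]@np.array(P)+T[:3,3]; a=np.array([c[0],-c[1]])/(-c[2]); a=a*(1+s["k1"]*(a@a))
    return K[:2,:2]@a+K[:2,2]
def ray(s,uv):
    K=np.array(s["intrinsics"]);T=np.array(s["camera_from_world"])
    d=np.linalg.solve(K[:2,:2],np.array(uv)-K[:2,2]); a=d.copy()
    for _ in range(20): a=d/(1+s["k1"]*(a@a))
    v=T[:3,:3].T@np.array([a[0],-a[1],-1]); o=-T[:3,:3].T@T[:3,3]
    return o,v
def at(s,uv,z):
    o,v=ray(s,uv); return o+v*(z-o[2])/v[2]
def save(n,im): cv2.imwrite("pics/"+n,cv2.cvtColor(im,cv2.COLOR_RGB2BGR))
E
python3 - <<'E'
from h import *
print(monitor.read_state(),env.grip_depth)
for n in ["scene","top"]:
    s=optics.snapshot(n); save(n+"0.png",s["image"])
    o,_=ray(s,[320,200]); print(n,o)
    for q,z in [("wide_roll",.012),("roll_slot",.057),("stand_wide",0),("bar_top",.066),("bay",.004),("tray",0),("narrow_roll",.012),("paint_pot",0)]:
        for d in nets.tip_of(s,q)[:4]: print(q,np.round(d["xy"]),round(d["p"],2),at(s,d["xy"],z).round(4))
E
```

```text
{'clock': 0.0, 'joint_pos': array([ 1.49707987e+00,  3.59400470e-01,  1.10795693e-02, -3.66629953e-04,
       -1.22410731e+00, -2.88076588e-01]), 'joint_vel': array([-7.13884622e-04,  8.30555076e-04, -2.83833594e-04,  1.83669483e-05,
       -2.03448621e-03,  7.12478045e-04]), 'effort': array([-1.84541437e-03, -5.82711983e+01,  2.93053079e+01,  6.99680284e+00,
        6.86382395e-03, -1.73519720e-04]), 'eef_pos': array([0.23877904, 0.63083641, 0.22561995]), 'tool_rot': array([-0.40222197, -0.58136516, -0.40147636,  0.58227894]), 'wrist_force': array([-0.77596429, -0.15516194, -1.0259384 ]), 'torque': array([ 0.05545495,  0.02306523, -0.05493025]), 'gripper_width': 0.08770633847926373} 0.0188
scene [1.07313141 0.13863858 0.92997434]
wide_roll [237. 195.] 0.93 [ 0.4333 -0.2073  0.012 ]
roll_slot [234. 190.] 0.64 [ 0.4501 -0.204   0.057 ]
roll_slot [232. 187.] 0.19 [ 0.4424 -0.2124  0.057 ]
stand_wide [186. 211.] 0.95 [ 0.5111 -0.3276  0.    ]
stand_wide [218. 248.] 0.77 [ 0.6003 -0.2021  0.    ]
stand_wide [237. 202.] 0.75 [ 0.4505 -0.2031  0.    ]
stand_wide [240. 139.] 0.71 [ 0.2125 -
[... 673 characters left out ...]
11.] 0.83 [ 0.4398 -0.209   0.012 ]
roll_slot [397. 209.] 0.66 [ 0.4375 -0.201   0.057 ]
stand_wide [430. 302.] 0.69 [ 0.2162 -0.2871  0.    ]
stand_wide [395. 212.] 0.64 [ 0.4386 -0.2095  0.    ]
stand_wide [389. 156.] 0.56 [ 0.5826 -0.2001  0.    ]
stand_wide [438. 183.] 0.56 [ 0.5113 -0.3221  0.    ]
bar_top [437. 312.] 0.8 [ 0.202  -0.2815  0.066 ]
bar_top [400. 206.] 0.74 [ 0.4451 -0.2064  0.066 ]
bar_top [397. 145.] 0.67 [ 0.5897 -0.2075  0.066 ]
bar_top [396. 210.] 0.67 [ 0.4347 -0.1978  0.066 ]
bay [280. 137.] 0.57 [0.6334 0.0753 0.004 ]
tray [305. 130.] 0.74 [0.6536 0.0112 0.    ]
narrow_roll [219. 213.] 0.6 [0.44   0.2239 0.012 ]
paint_pot [336. 223.] 0.83 [ 0.4141 -0.0623  0.    ]
```

View pics/scene0.png

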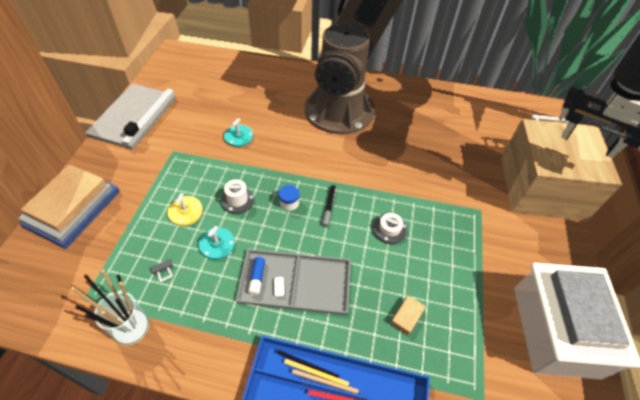

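View pics/top0.png

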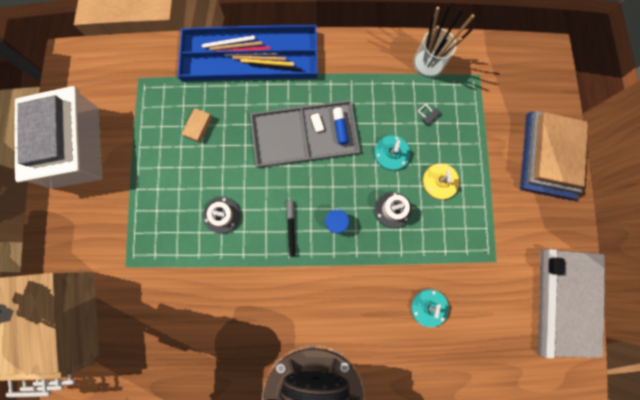

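Candidates for the wide roll are scene (236,193) and (391,226). The first stands taller on its dark stand. I'll confirm that and find the slot direction and tray corners in crops.

```bash
python3 - <<'E'
from h import *
a=optics.snapshot("scene")["image"]; b=optics.snapshot("top")["image"]
c=lambda im,x,y,w: cv2.resize(im[y-w:y+w,x-w:x+w],(390,290) if 0 else (390,390),interpolation=cv2.INTER_CUBIC)
save("crop1.png",np.hstack([c(a,236,195,30),c(b,396,210,26)]))
save("crop2.png",cv2.resize(b[90:180,235:375],(796,512),interpolation=cv2.INTER_CUBIC))
save("crop3.png",np.hstack([c(a,391,226,30),c(b,221,214,26)]))
E
```

```text
(no output)
```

View pics/crop1.png

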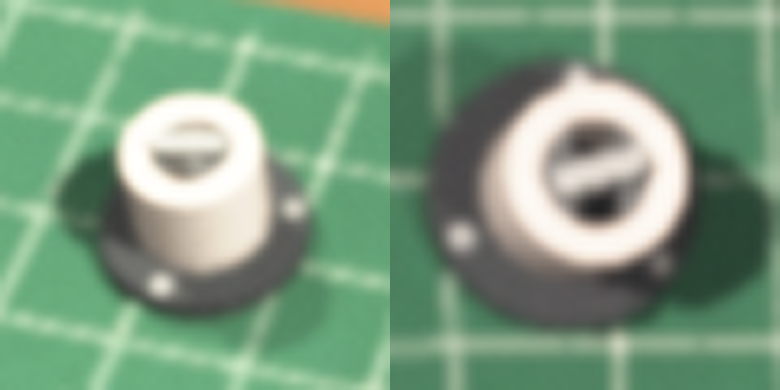

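View pics/crop2.png

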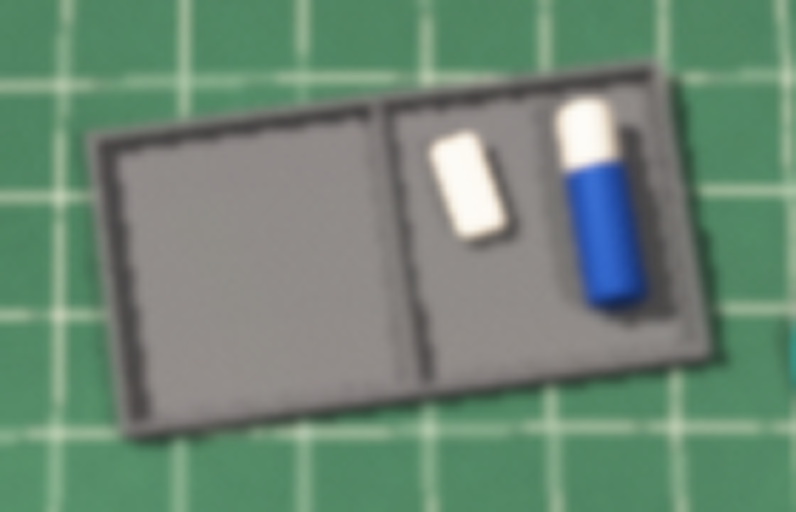

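View pics/crop3.png

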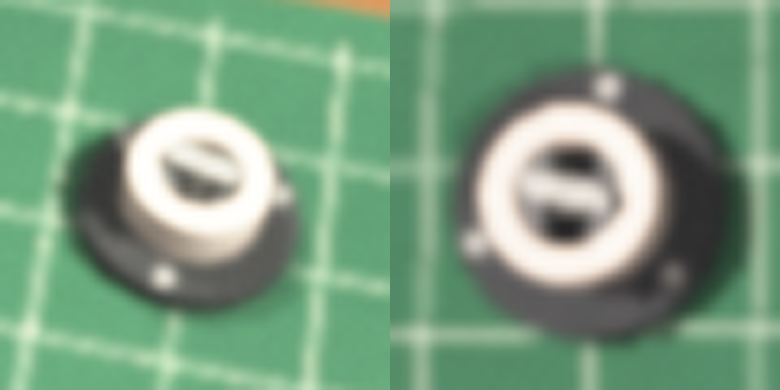

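The crops confirm that the taller roll is at scene (236,193), top (396,210). The one at scene (391,226) is low, so it's the narrow roll. The +y bay is empty. Next I'll work out positions.

```bash
python3 - <<'E'
from h import *
from scipy.optimize import least_squares
a=optics.snapshot("scene"); b=optics.snapshot("top")
print(at(b,[398,206.7],.060),at(a,[235.2,188],.060))
# ring top centre; base disc centre in top
print(at(b,[370+570/7.5-52,184+190/7.5],.012))
k=5.686
C={n:at(b,[235+x/k,90+y/k],.015) for n,(x,y) in dict(TL=(92,135),BL=(125,438),DT=(382,103),DB=(425,390),TR=(660,66),BR=(712,360)).items()}
for n,v in C.items(): print(n,v.round(4))
tr=(C["TL"]+C["BL"]+C["TR"]+C["BR"])/4; y=(C["TL"]+C["BL"]-C["TR"]-C["BR"]); y/=np.linalg.norm(y)
print("tray",tr,"y",y,"bay",tr+y*.064, np.linalg.norm(C["TL"]-C["TR"]),np.linalg.norm(C["TL"]-C["BL"]))
for s in(a,b):
  for d in nets.tip_of(s,"bay")[:2]: print(d["p"],at(s,d["xy"],.004))
st=monitor.read_state(); q=st["tool_rot"]; print(R.from_quat(q[[1,2,3,0]]).as_matrix().round(3))
E
```

```text
[ 0.44317549 -0.20390362  0.06      ] [ 0.44659896 -0.20116253  0.06      ]
[ 0.44351031 -0.20443495  0.012     ]
TL [0.693  0.1478 0.015 ]
BL [0.5535 0.1311 0.015 ]
DT [0.7061 0.0181 0.015 ]
DB [5.731e-01 4.000e-04 1.500e-02]
TR [ 0.7225 -0.107   0.015 ]
BR [ 0.5852 -0.1256  0.015 ]
tray [0.6385502  0.01157619 0.015     ] y [-0.11887828  0.99290883  0.        ] bay [0.63094199 0.07512236 0.015     ] 0.2564967004069755 0.1405640260386466
0.72 [0.63174916 0.06915355 0.004     ]
0.69 [ 0.65598455 -0.07669944  0.004     ]
0.67 [0.63050764 0.07397584 0.004     ]
0.34 [ 0.44849188 -0.21706582  0.004     ]
[[ 0.     0.935 -0.354]
 [ 0.    -0.354 -0.935]
 [-1.     0.    -0.   ]]
```

Emit:
{"fn": "play_rows", "kwargs": {"commands": [[[0,60,45,0,0,0,87],[0,105,82,0,0,0,87],[0,150,118,0,0,0,87],[0,195,155,0,0,0,87],[0,240,190,0,0,0,87],[0,290,228,0,0,0,87],[0,340,266,0,0,0,87],[0,397,311,0,0,0,87],[0,397,311,0,0,0,87],[0,410,350,0,0,0,87]]]}}

```text
clock: 2.45
eef_pos: [0.4992, 0.1589, 0.2263]
tool_rot: [0.402, 0.582, 0.402, -0.582]
wrist_force: [-0.6, 0.9, 0.5]
gripper_width: 0.0871
```

Emit:
{"fn": "play_rows", "kwargs": {"commands": [[[0,12,50,0,0,0,87],[0,24,100,0,0,0,87],[0,36,150,0,0,0,87],[0,48,200,0,0,0,87],[0,60,250,0,0,0,87],[0,70,300,0,0,0,87],[0,78,357,0,0,0,87],[0,78,357,0,0,0,87],[0,78,357,0,0,0,87]]]}}

```text
clock: 3.58
eef_pos: [0.4452, -0.2025, 0.2266]
tool_rot: [0.402, 0.582, 0.402, -0.582]
wrist_force: [0.3, -0.6, 0.2]
gripper_width: 0.0872
```

```bash
python3 - <<'E'
from h import *
st=monitor.read_state(); print(st["joint_pos"].round(3),st["eef_pos"],st["clock"],st["wrist_force"])
s=optics.snapshot("wrist"); save("w1.png",s["image"])
print(ray(s,[320,200]))
for q,z in (("roll_slot",.057),("bar_top",.066),("wide_roll",.012)):
  for d in nets.tip_of(s,q)[:3]: print(q,d["xy"],d["p"],at(s,d["xy"],z).round(4))
E
```

```text
[-0.024  0.049 -0.386 -0.    -1.136  1.232] [ 0.44519424 -0.20247415  0.2265907 ] 3.575 [ 0.3348782  -0.60740261  0.19637712]
(array([ 0.51606121, -0.23096876,  0.38383987]), array([-0.26597521,  0.10224834, -0.95854572]))
roll_slot [320.5, 183.8] 0.73 [ 0.4423 -0.2031  0.057 ]
bar_top [415.6, 72.7] 0.8 [ 0.5152 -0.3294  0.066 ]
bar_top [272.2, 46.2] 0.65 [ 0.5861 -0.2088  0.066 ]
wide_roll [322.9, 175.3] 0.8 [ 0.4411 -0.2059  0.012 ]
```

View pics/w1.png

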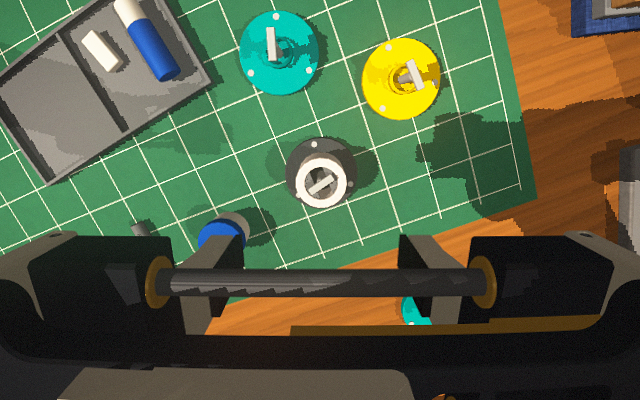

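```bash
python3 - <<'E'
from h import *
s=optics.snapshot("wrist"); save("w1c.png",cv2.resize(s["image"][145:220,280:365],(793,700)[:1]+(590,) ,interpolation=cv2.INTER_CUBIC))
E
```

```text
(no output)
```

View pics/w1c.png

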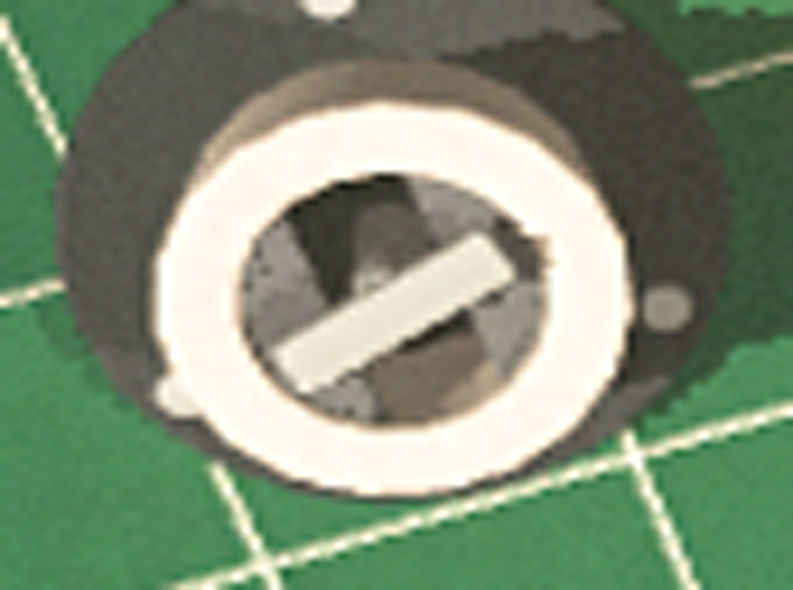

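```bash
python3 - <<'E'
from h import *
s=optics.snapshot("wrist")
f=lambda x,y,z: at(s,[280+x*85/793,145+y*75/590],z)
def ang(p,q,z):
    d=f(*q,z)-f(*p,z); return np.degrees(np.arctan2(d[1],d[0]))%180, np.linalg.norm(d), d
print("slotL",ang((290,215),(378,418),.057)); print("slotR",ang((410,180),(500,375),.057))
print("bar",ang((283,368),(505,255),.066)); print("bar ctr",f(393,312,.066),"bar width",ang((480,235),(515,275),.066)[1])
print("top ring ctr",f(393,298,.060), "diam", ang((155,298),(632,298),.060)[1],ang((393,103),(393,495),.060)[1])
print("slot width", np.linalg.norm(f(350,206,.057)-f(350,206,.057)))
E
```

```text
slotL (np.float64(178.69705898806262), np.float64(0.030610532937498075), array([-0.03060262,  0.00069604,  0.        ]))
slotR (np.float64(0.5283934480235928), np.float64(0.02948376174938174), array([-0.02948251, -0.0002719 ,  0.        ]))
bar (np.float64(101.2070477657405), np.float64(0.029581709755034463), array([ 0.00574935, -0.02901762,  0.        ]))
bar ctr [ 0.44321019 -0.20433975  0.066     ] bar width 0.00676551354203317
top ring ctr [ 0.44366984 -0.20454838  0.06      ] diam 0.05498732452854953 0.05506776752284471
slot width 0.0
```

The slot lies at about 0° and the bar at about 101°, so the roll needs about 79° clockwise from above (a positive turn about tool x). j6 starts at 1.23 and goes to about −0.15, which is in range. The roll centre is (0.4435,−0.2045) and the ring measures 55 mm, against 56 mm given. Descending now.

Emit:
{"fn": "play_rows", "kwargs": {"commands": [[[50,-1,2.5,0,0,0,87],[100,-1,2.5,0,0,0,87],[145,-1,2.5,0,0,0,87],[175,-1,2.5,0,0,0,87],[195,-1,2.5,0,0,0,87],[205,-1,2.5,0,0,0,87],[205,-1,2.5,0,0,0,87],[205,-1,2.5,0,0,0,87]]]}}

```text
clock: 4.88
eef_pos: [0.444, -0.2046, 0.0224]
tool_rot: [0.402, 0.582, 0.402, -0.581]
wrist_force: [-1.0, 0.2, -0.6]
gripper_width: 0.0868
```

Emit:
{"fn": "play_rows", "kwargs": {"commands": [[[0,0,0,0,0,0,70],[0,0,0,0,0,0,62],[0,0,0,0,0,0,58],[0,0,0,0,0,0,54],[0,0,0,0,0,0,50],[0,0,0,0,0,0,50],[0,0,0,0,0,0,50]]], "grip_force": 12}}

```text
clock: 5.75
eef_pos: [0.4438, -0.2044, 0.0218]
tool_rot: [0.402, 0.582, 0.402, -0.581]
wrist_force: [1.5, 4.9, 2.8]
gripper_width: 0.0548
```

```bash
python3 - <<'E'
from h import *
s=optics.snapshot("wrist"); save("w2.png",s["image"])
st=monitor.read_state(); print(st["wrist_force"],st["torque"],st["gripper_width"])
E
```

```text
[0.8968104  6.4265332  2.99493031] [ 1.95593499 -0.37057363 -0.01844254] 0.055053852918172316
```

View pics/w2.png

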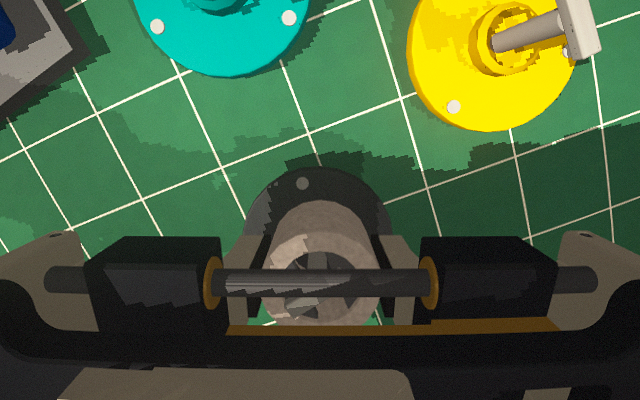

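The pads closed at 55 mm on the roll. There's a side load of 6 N along +y (jaw direction), so the jaws are about 1 mm off axis. I'll ease that first, then lift lightly.

Emit:
{"fn": "play_rows", "kwargs": {"commands": [[[0,0,-1,0,0,0,50],[0,0,-1,0,0,0,50],[0,0,-1,0,0,0,50]]]}}

```text
clock: 6.18
eef_pos: [0.4438, -0.204, 0.0217]
tool_rot: [0.402, 0.582, 0.402, -0.582]
wrist_force: [1.0, -2.4, 4.2]
gripper_width: 0.055
```

Emit:
{"fn": "play_rows", "kwargs": {"commands": [[[-1,0,0,0,0,0,50],[-1.5,0,0,6,0,0,50],[-1.5,0,0,12,0,0,50],[-1.5,0,0,18,0,0,50],[-1.5,0,0,24,0,0,50],[-1.5,0,0,30,0,0,50],[-1.5,0,0,30,0,0,50]]]}}

```text
clock: 7.05
eef_pos: [0.443, -0.2035, 0.0226]
tool_rot: [-0.237, -0.666, -0.238, 0.666]
wrist_force: [0.9, -0.1, -1.0]
gripper_width: 0.0552
```

```bash
python3 - <<'E'
from h import *
s=optics.snapshot("wrist"); save("w3.png",s["image"])
st=monitor.read_state(); print(st["wrist_force"],st["torque"],st["gripper_width"],st["joint_pos"])
E
```

```text
[-0.49510236  1.11162314 -1.50647342] [ 0.20386592 -0.14562205  0.05878573] 0.05531457083509577 [-2.66414713e-02  2.94302291e-01 -6.43438585e-01 -3.83550230e-04
 -6.34236386e-01  7.14419141e-01]
```

View pics/w3.png

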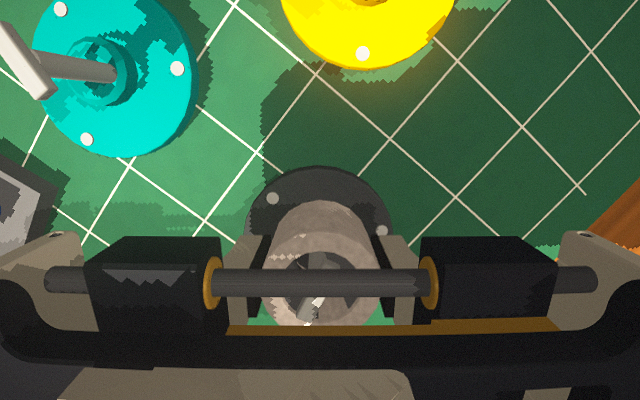

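Emit:
{"fn": "play_rows", "kwargs": {"commands": [[[0,0,0,7,0,0,50],[0,0,0,14,0,0,50],[0,0,0,21,0,0,50],[0,0,0,28,0,0,50],[-1,0,0,34,0,0,50],[-2,0,0,34,0,0,50],[-3,0,0,34,0,0,50],[-3,0,0,34,0,0,50]]]}}

```text
clock: 8.1
eef_pos: [0.4437, -0.2037, 0.0261]
tool_rot: [0.033, 0.706, 0.033, -0.706]
wrist_force: [0.2, -0.2, -0.7]
gripper_width: 0.0554
```

```bash
python3 - <<'E'
from h import *
st=monitor.read_state(); print(st["wrist_force"],st["torque"],st["gripper_width"],st["joint_pos"][5],st["eef_pos"])
E
```

```text
[ 0.22739873 -0.18433874 -0.74184163] [ 0.22387919 -0.09507445  0.0011179 ] 0.05541884695571423 0.12053971513974278 [ 0.44365545 -0.20373237  0.02610636]
```

Emit:
{"fn": "play_rows", "kwargs": {"commands": [[[-1,0,0,0,0,0,50],[-2,0,0,0,0,0,50],[-2,0,0,0,0,0,50]]]}}

```text
clock: 8.48
eef_pos: [0.4438, -0.2037, 0.0282]
tool_rot: [0.033, 0.706, 0.033, -0.706]
wrist_force: [-0.2, 0.3, -0.8]
gripper_width: 0.055
```

```bash
python3 - <<'E'
from h import *
s=optics.snapshot("wrist"); t=optics.snapshot("scene")
save("w4.png",np.hstack([cv2.resize(s["image"][150:350,210:450],(480,400)),cv2.resize(t["image"][165:225,205:265],(320,400),interpolation=cv2.INTER_CUBIC)[:,:320]]))
E
```

```text
(no output)
```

View pics/w4.png

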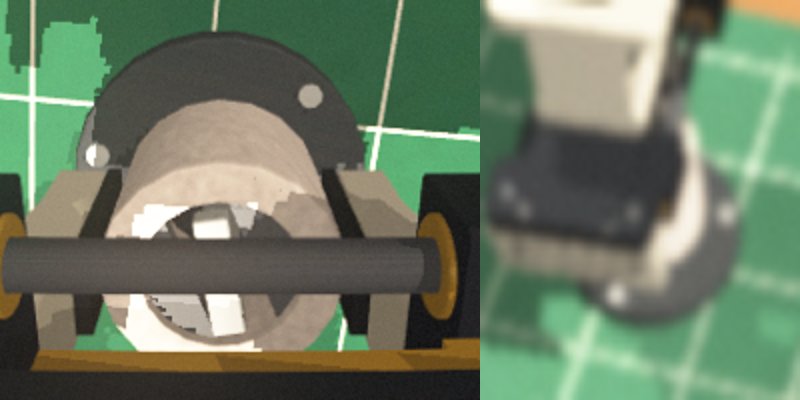

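Emit:
{"fn": "play_rows", "kwargs": {"commands": [[[0,0,0,3,0,0,50],[0,0,0,6,0,0,50],[0,0,0,9,0,0,50],[0,0,0,12,0,0,50],[0,0,0,12,0,0,50]]]}}

```text
clock: 9.2
eef_pos: [0.4435, -0.2037, 0.028]
tool_rot: [0.041, -0.706, 0.041, 0.706]
wrist_force: [-0.7, 0.4, -2.0]
gripper_width: 0.0549
```

```bash
python3 - <<'E'
from h import *
st=monitor.read_state(); print(st["wrist_force"],st["torque"])
s=optics.snapshot("wrist")
save("w5.png",cv2.resize(s["image"][220:340,250:400],(750,600),interpolation=cv2.INTER_CUBIC))
E
```

```text
[-0.73732008  0.43710707 -1.95039869] [ 0.08949915 -0.04823845  0.00688218]
```

View pics/w5.png

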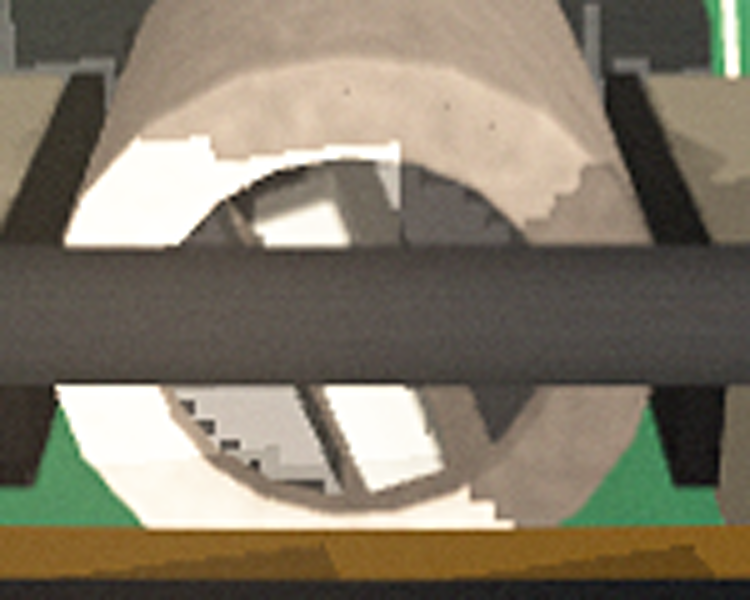

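The bar now lies parallel to the slot and inside it, with the slot walls on both sides. Lifting.

Emit:
{"fn": "play_rows", "kwargs": {"commands": [[[-2,0,0,0,0,0,50],[-4,0,0,0,0,0,50],[-6,0,0,0,0,0,50],[-8,0,0,0,0,0,50],[-8,0,0,0,0,0,50]]]}}

```text
clock: 9.88
eef_pos: [0.4438, -0.2038, 0.0363]
tool_rot: [-0.041, 0.706, -0.041, -0.706]
wrist_force: [-1.0, -0.3, -1.9]
gripper_width: 0.0552
```

Emit:
{"fn": "play_rows", "kwargs": {"commands": [[[-6,0,0,0,0,0,50],[-14,0,0,0,0,0,50],[-22,0,0,0,0,0,50],[-32,0,0,0,0,0,50],[-42,0,0,0,0,0,50],[-52,0,0,0,0,0,50],[-64,0,0,0,0,0,50],[-76,0,0,0,0,0,50],[-80,0,0,0,0,0,50],[-80,0,0,0,0,0,50]]]}}

```text
clock: 11.12
eef_pos: [0.4437, -0.2037, 0.1163]
tool_rot: [-0.042, 0.706, -0.041, -0.706]
wrist_force: [-0.3, 0.2, -1.7]
gripper_width: 0.0551
```

```bash
python3 - <<'E'
from h import *
st=monitor.read_state(); print(st["eef_pos"],st["wrist_force"]); q=st["tool_rot"]; M=R.from_quat(q[[1,2,3,0]]).as_matrix(); print(M.round(3))
d=np.array([.631,.074,st["eef_pos"][2]])-st["eef_pos"]; print(M.T@d*1000)
s=optics.snapshot("wrist"); t=optics.snapshot("top")
save("w6.png",np.hstack([cv2.resize(s["image"],(480,300)),cv2.resize(t["image"][100:280,300:480],(300,300))]))
E
```

```text
[ 0.44372042 -0.20370611  0.11630494] [-0.32242974  0.21230118 -1.65760723]
[[ 0.001 -0.117 -0.993]
 [ 0.    -0.993  0.117]
 [-1.    -0.    -0.001]]
[ 1.12388163e-01 -2.97748352e+02 -1.53428255e+02]
```

View pics/w6.png

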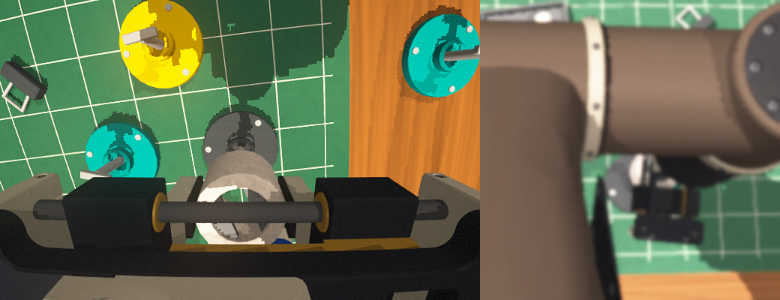

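Emit:
{"fn": "play_rows", "kwargs": {"commands": [[[-5,-30,-15,-2,0,0,50],[-5,-70,-36,-4,0,0,50],[-5,-110,-57,-6,0,0,50],[-5,-150,-77,-8,0,0,50],[-5,-190,-98,-10,0,0,50],[-5,-230,-118,-12,0,0,50],[-5,-265,-136,-13,0,0,50],[-5,-290,-149,-13,0,0,50],[-5,-298,-153,-13,0,0,50],[-5,-298,-153,-13,0,0,50]]]}}

```text
clock: 12.48
eef_pos: [0.63, 0.0743, 0.1202]
tool_rot: [-0.039, -0.705, -0.039, 0.707]
wrist_force: [0.6, -0.5, -0.9]
gripper_width: 0.0551
```

```bash
python3 - <<'E'
from h import *
st=monitor.read_state(); print(st["eef_pos"],st["wrist_force"],st["gripper_width"],st["tool_rot"])
s=optics.snapshot("wrist"); save("w7.png",s["image"])
for z in (.004,): print("bay ctr px",pix(s,[.631,.074,.004]))
for d in nets.tip_of(s,"bay")[:2]: print(d,at(s,d["xy"],.004))
for q in ("roll_slot","wide_roll"):
  for d in nets.tip_of(s,q)[:1]: print(q,d,at(s,d["xy"],.156))
E
```

```text
[0.63002156 0.07426967 0.1201753 ] [ 0.64070313 -0.46350409 -0.87702332] 0.05507093477351492 [-0.03897449 -0.70549068 -0.03863314  0.70659137]
bay ctr px [318.40732316 195.93107701]
{'xy': [313.6, 196.8], 'p': 0.65} [0.63530406 0.0753032  0.004     ]
{'xy': [317.7, 245.2], 'p': 0.27} [0.626387   0.12316039 0.004     ]
roll_slot {'xy': [319.4, 285.7], 'p': 0.57} [0.63017435 0.07282108 0.156     ]
wide_roll {'xy': [321.1, 245.8], 'p': 0.85} [0.63156325 0.05329674 0.156     ]
```

View pics/w7.png

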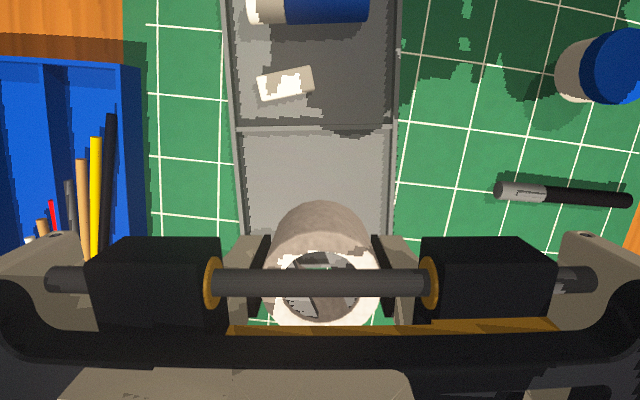

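The roll is over the bay centre and the jaws line up with the tray. Lowering.

Emit:
{"fn": "play_rows", "kwargs": {"commands": [[[15,0,0,0,0,0,50],[35,0,0,0,0,0,50],[55,0,0,0,0,0,50],[70,0,0,0,0,0,50],[82,0,0,0,0,0,50],[91,0,0,0,0,0,50],[97,0,0,0,0,0,50],[100,0,0,0,0,0,50],[101,0,0,0,0,0,50],[101,0,0,0,0,0,50]]]}}

```text
clock: 13.92
eef_pos: [0.6307, 0.0744, 0.0204]
tool_rot: [0.039, 0.706, 0.039, -0.706]
wrist_force: [-0.5, -0.2, -2.1]
gripper_width: 0.0551
```

Emit:
{"fn": "play_rows", "kwargs": {"commands": [[[1,0,0,0,0,0,50],[2,0,0,0,0,0,50],[2,0,0,0,0,0,50]]]}}

```text
clock: 14.3
eef_pos: [0.6304, 0.0743, 0.018]
tool_rot: [-0.039, -0.706, -0.039, 0.706]
wrist_force: [-0.1, -0.0, -0.9]
gripper_width: 0.0551
```

Emit:
{"fn": "play_rows", "kwargs": {"commands": [[[1,0,0,0,0,0,50],[2,0,0,0,0,0,50],[2,0,0,0,0,0,50]]]}}

```text
clock: 14.68
eef_pos: [0.6304, 0.0742, 0.0159]
tool_rot: [-0.039, -0.706, -0.039, 0.706]
wrist_force: [-0.4, 0.8, -1.0]
gripper_width: 0.0554
```

Emit:
{"fn": "play_rows", "kwargs": {"commands": [[[1,0,0,0,0,0,50],[1.5,0,0,0,0,0,50],[1.5,0,0,0,0,0,50]]]}}

```text
clock: 15.05
eef_pos: [0.6305, 0.0743, 0.0145]
tool_rot: [-0.039, -0.706, -0.039, 0.706]
wrist_force: [0.6, 0.9, -1.6]
gripper_width: 0.055
```

Emit:
{"fn": "play_rows", "kwargs": {"commands": [[[0.5,0,0,0,0,0,50],[1,0,0,0,0,0,50],[1,0,0,0,0,0,50]]]}}

```text
clock: 15.42
eef_pos: [0.6305, 0.0743, 0.0138]
tool_rot: [0.039, 0.706, 0.039, -0.706]
wrist_force: [-1.5, 0.2, 2.2]
gripper_width: 0.0549
```

Emit:
{"fn": "play_rows", "kwargs": {"commands": [[[0.5,0,0,0,0,0,50],[1,0,0,0,0,0,50],[1,0,0,0,0,0,50]]]}}

```text
clock: 15.8
eef_pos: [0.6306, 0.0743, 0.0138]
tool_rot: [0.039, 0.706, 0.039, -0.706]
wrist_force: [-4.5, 0.5, 9.6]
gripper_width: 0.0551
```

Floor contact shows at TCP z 0.0138, as predicted. I'll back off 1 mm, open to 72 mm and retreat straight up.

Emit:
{"fn": "play_rows", "kwargs": {"commands": [[[-1,0,0,0,0,0,54],[-1,0,0,0,0,0,60],[-1,0,0,0,0,0,66],[-1,0,0,0,0,0,72],[-1,0,0,0,0,0,72],[-1,0,0,0,0,0,72]]]}}

```text
clock: 16.55
eef_pos: [0.6305, 0.0743, 0.0135]
tool_rot: [-0.039, -0.706, -0.039, 0.706]
wrist_force: [-0.6, 0.2, -0.2]
gripper_width: 0.0718
```

Emit:
{"fn": "play_rows", "kwargs": {"commands": [[[-10,0,0,0,0,0,72],[-25,0,0,0,0,0,72],[-45,0,0,0,0,0,72],[-75,0,0,0,0,0,72],[-110,0,0,0,0,0,72],[-150,0,0,0,0,0,72],[-190,0,0,0,0,0,72],[-200,0,0,0,0,0,72],[-200,0,0,0,0,0,72]]]}}

```text
clock: 17.68
eef_pos: [0.6306, 0.0744, 0.215]
tool_rot: [0.038, 0.707, 0.039, -0.705]
wrist_force: [-0.0, -0.1, -0.4]
gripper_width: 0.0719
```

```bash
python3 - <<'E'
from h import *
s=optics.snapshot("wrist"); t=optics.snapshot("scene"); save("w8.png",s["image"]); save("s8.png",t["image"])
for x in (s,t):
  for d in nets.tip_of(x,"roll_slot")[:2]: print("slot",d,at(x,d["xy"],.049))
  for d in nets.tip_of(x,"bay")[:1]: print("bay",d,at(x,d["xy"],.004))
print(monitor.read_state()["wrist_force"])
E
```

```text
slot {'xy': [319.2, 181.8], 'p': 0.86} [0.63170458 0.07264444 0.049     ]
slot {'xy': [296.1, 87.3], 'p': 0.28} [ 0.66481525 -0.02050083  0.049     ]
bay {'xy': [316.9, 174.7], 'p': 0.77} [0.63449928 0.07467992 0.004     ]
slot {'xy': [320.5, 275.8], 'p': 0.67} [0.63693154 0.07410505 0.049     ]
bay {'xy': [319.4, 277.6], 'p': 0.67} [0.61999445 0.0692514  0.004     ]
[-0.10699528  0.22007939 -0.31157913]
```

View pics/w8.png

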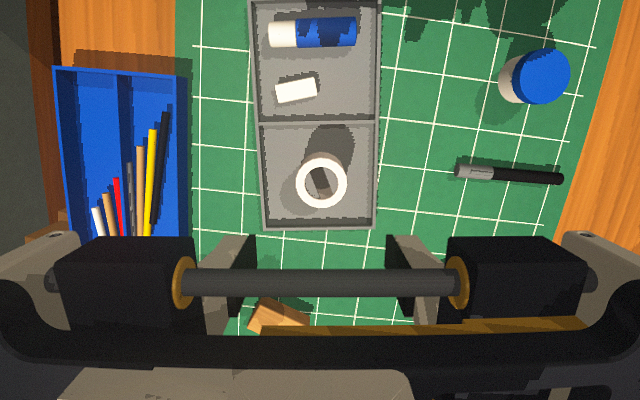

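View pics/s8.png

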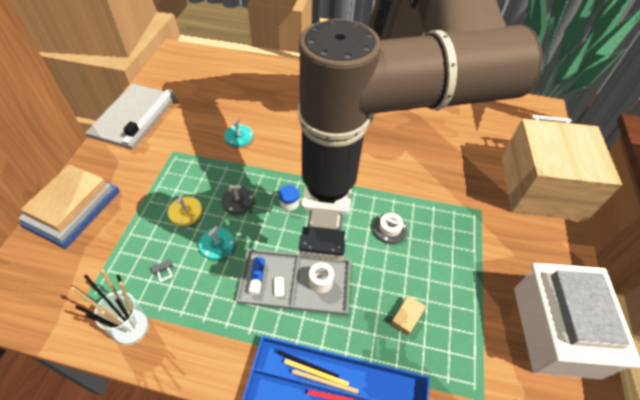

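The roll stands flat in the bay, slot side up (wrist (320,182), scene (321,277)). The other items are where they were, and the gripper is clear.

```bash
python3 -c "
from workcell import job_done
print(job_done())"
```

```text
the job is handed in; nothing more can be done
None
```

The wide roll is off its spindle and standing flat, slot side up, in the tray's empty bay. I handed the job in at about 18 s of the 64 s allowed; the hand-in reports no verdict.

- **Unlocking:** I gripped the roll at 12 N and turned it about 76° clockwise while lifting lightly. The bar dropped into the slot after about 64°, slightly before my image estimate of 79°. I turned the rest of the way to centre it. The largest upward or downward force I read while unlocking and lifting was about 2 N.
- **Placing:** I felt the bay floor at the expected height and pressed about 10 N at most. I then eased off 1 mm, opened the jaws and rose straight up.
- **Last checks:** The networks put the roll within about 4 mm of the bay centre in the wrist picture. In the scene picture they put it about 18 mm off, mainly because the bay point there came out about 12 mm from my corner measurement. Both are inside the limits. The pictures show the narrow roll and the other things in view where they were, and the gripper clear of everything.
- **Not measured:** I judged the roll's final tilt by eye and did not measure it.

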